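Bring the long lighter from its stand to the candle

ROBOT

A 7-joint arm with a two-finger parallel gripper is mounted at the origin on a cart in front of the work surface, level with it; the furniture and walls round the work are solid. World frame = base frame: x ahead of the robot, y to its left, z up, the work surface at z = 0. Lengths are in m, angles in rad, forces in N, time in s.
With the tool pointing down it reaches from about 0.4 to 0.85 m from the base axis. Payload 10.4 kg.
Tool frame: the origin (TCP) lies at the very end of the fingers, on their centre line; the grasp point (between the pads) lies 19 mm behind it; z points along the fingers, y is the line along which they close (so a half turn about z gives the same grasp; the last joint's range is limited). The gripper opens to 87 mm and grips with 3 to 60 N. Pads are 19 mm wide; open, the fingers measure 117 mm over their backs; the gripper's body (75 mm by 190 mm) begins 51 mm behind the grasp point.
Start: joints at [-0.023, 0.332, -0.065, 1.46, 0.022, 1.35, -0.088], TCP at [0.625, 0, 0.202] pointing down, gripper open.
Joint ranges: [-2.6, 2.6], [-0.5, 2.12], [-1.47, 1.34], [0.16, 2.42], [-1.27, 4.41], [0.06, 2.06], [-2.6, 2.6]. Speed limits (rad/s): [2.22, 2.22, 2.79, 2.79, 3.14, 3.14, 3.14].

INTERFACE

Orientations are given as a unit quaternion [x, y, z, w].
In Python, from bench import r gives the robot as it stands.
- The arm moves only by the tool jog_arm, called after ">>>" as name(argument=value, ...) on one line, values as JSON. Schema: {"type":"object","properties":{"deltas":{"type":"object","properties":{"plan":{"type":"array","items":{"type":"array","items":{"type":"number"},"minItems":5,"maxItems":5},"minItems":1,"maxItems":12}},"additionalProperties":false,"required":["plan"]},"force":{"type":"number"},"only":{"type":"string"},"quiet":{"type":"boolean"},"lines":{"type":"string"}},"required":["deltas"],"additionalProperties":false}. deltas is an object whose key "plan" holds a list of rows, 1 to 12 of them, each of 5 numbers: dx, dy, dz in a scale on which 1.0 is 1 m, then a turn about the tool's z in normalised numbers (1 is 90 degrees), then the finger opening in m; each row is the pose to reach, as a shift and turn from the pose commanded when the call began, along the tool's axes at that moment; what a row does not reach only later rows make up. A row lasts 1/10 s, in which the tool goes at most 0.05 m and 0.15 rad, less where a joint would pass 70% of its speed; a pose out of reach is approached as far as the arm can. The fingers move at their own pace and stop on an object; force is the grip in N (left out, the last holds). Time passes only in rows, so rows that do not move let the fingers close. The tool returns the time, the measured TCP pose, the force, the opening and the grip force at its end. only (a regular expression) keeps the lines of the reply that match it, lines (a string "A,B") keeps lines A to B, and quiet returns only ok. A shift or turn number past 1, either way, is cut back to 1. Input that does not fit is refused with a message, and nothing moves.
- r.read_state(): the state, without advancing time (a new reading comes with each control period).
- r.camera(name): name is "scene" or "side" or "wrist"; returns a dict with "img" (384x512x3 uint8, red, green, blue), "fx", "fy", "cx", "cy" (pixels), "k1" (the pictures are not rectified: a ray, as slopes to the right and down, at radius r is drawn at 1 + k1 r^2 times it, then the intrinsics apply), "pose" (4x4, takes a point from camera to world coordinates). Camera axes: x right, y down, z forward; pixel columns grow to the right and rows downward; lengths in m; the calibration is good to about 2 mm. A picture is of the moment at which its call begins. There is no depth.
- r.close_job(): hands the job in; it is judged then, once.
Trained networks look in the newest picture that a camera, given by its name, has taken for a name from the list of things; names that differ only in an ending like _2 or _b are one class to them, and where a whole thing is asked for, a point or a joint stands for the part that bears it (a point fixed in the world has none). Each returns a list of dicts, best first, with "p" (0 to 1); they miss things now and then, are a little off and sometimes report something else, mostly with a low value. They report only what shows in the picture. A call takes as long as a camera call.
- r.recognise(camera, label): "position" ([column, row] as shares, 0 to 1, of the picture: columns of its width, rows of its height, amid what is visible of it).
- r.regions_of(camera, label): "pixels" (384x512 bool, what is visible of it) and "position" ([column, row] as shares, 0 to 1, of the picture: columns of its width, rows of its height, amid what is visible of it).
The state is a dict: "time": time; "joint_positions": joint angles; "joint_vel": joint speeds; "joint_torque": joint torques, N m; "ee_pos": TCP position; "eef_rot": TCP orientation; "ft_force": force on the tool from outside, world axes, zero at the start; "torque": the same for the moment, N m; "width": finger opening in m; "grip_force": force on a finger pad.
Only numpy, scipy, OpenCV 4.12 (cv2) and the standard library are available. Lean on these libraries where they do the work, as an engineer would, in place of code of your own. Each camera call takes 0.05 s, during which the arm holds its last target. There are 200 camera calls.

TASK

Draw the red long-nosed lighter up out of the tool stand, then turn it to slant about halfway between upright and level, nozzle end lowest, and bring the nozzle's tip about two centimetres above the middle of the small candle, ready to light it. Finish holding the lighter still there in the gripper, with nothing else supporting it. Do not touch or shift the candle, and leave the screwdriver in the stand and everything else on the worktop where it is.

Things in the scene. Friction and masses are not known exactly. Their poses are not given: they have to be found in the camera images.
- lighter: Gas lighter, 204 mm, standing nozzle down in either well of the stand, top 93 mm free. Red body 107 mm long, 20 x 20 mm; thin straight 9 mm nozzle on the same line. y: along it, nozzle to butt (up at the start); x, z square to its flat faces. Origin is off centre: the centre line is at x -2, z +10 mm; along y, butt +101, red body's lower end -6, nozzle tip -102 mm. 45 to 80 g.
- lighter_tip (a point): The very end of the lighter's nozzle, on its centre line, 102 mm from the lighter's origin towards -y of the lighter. At the start it is hidden inside the stand, about 10 mm above the worktop.
- stand: Fixed two-well tool stand of wood on a dark base, foot 80 x 172 mm, 120 mm high; origin under its centre, z up. Square wells at x 0, y +45 and -45 mm (own frame), 31 mm wide, 14 mm deep, going on below as a 13 mm hole. Lighter in one well, screwdriver in the other, their x along the stand's x. The lighter must rise 115 mm for its tip to clear the top.
- screwdriver: Screwdriver with a yellow handle 25 mm thick, standing blade down in the other well of the stand; its top is about 185 mm above the worktop, 28 mm lower than the lighter's. A bystander: it stays there. Origin at the lower end of its handle, about 10 mm beside its centre line; y up along its length.
- candle: Small tealight candle in a white cup, 38 mm across and 15 mm high, with a short wick in the middle not above the rim, standing loose on the worktop (16 to 28 g). Origin at the centre of its underside, z up.
- mug_2: White mug, 96 mm high, standing at the back of the worktop; bystander. Origin under its middle (between cup and handle).
- tin_1: Small light-coloured tin, 58 mm across, 72 mm high, at the back; bystander. Origin at the centre of its underside.
- tin_2: Red tin, 75 mm across, 58 mm high, at the back; bystander. Origin at the centre of its underside.
- fork_1: Metal fork, 193 mm long, lying near the front edge; bystander. Origin under its middle.

How it is judged:
By the outcome, as a careful person would: the job done as asked, in the order asked, and still so for the second after the job is handed in, while the arm keeps its last pose, push and grip.
It also fails if it takes over 38 s, if anything falls off the work surface, if the arm or the gripper's body presses on something with over 40 N, if the wrist force passes 120 N, or if a joint passes its speed limit or range.

## Working session

There is one attempt and no reset: what is moved stays moved. The work goes in short steps, Python scripts to look and compute and a tool call to move; the robot and the scene stay as the last step left them, time stands still between calls to the robot, and variables do not carry over. Pictures are saved under pics/ and viewed, at most 10 in all, crops included, and the job is handed in when it is done.

```bash
mkdir -p pics
```

Create h.py:
```python
import numpy as np, cv2
from bench import r
from scipy.spatial.transform import Rotation as R
def K(c): return np.array([[c['fx'],0,c['cx']],[0,c['fy'],c['cy']],[0,0,1.]])
def ray(c,uv):
    p=cv2.undistortPointsIter(np.array([[uv]],float),K(c),np.array([c['k1'],0,0,0]),None,None,(3,50,1e-9))[0,0] if 0 else cv2.undistortPoints(np.array([[uv]],float),K(c),np.array([c['k1'],0,0,0.]))[0,0]
    T=c['pose']; return T[:3,3],T[:3,:3]@np.array([p[0],p[1],1.])
def onz(c,uv,z):
    o,d=ray(c,uv); return o+d*(z-o[2])/d[2]
def tri(a,b):
    (o1,d1),(o2,d2)=a,b
    s=np.linalg.lstsq(np.c_[d1,-d2],o2-o1,rcond=None)[0]
    p,q=o1+s[0]*d1,o2+s[1]*d2
    return (p+q)/2,np.linalg.norm(p-q)
def proj(c,P):
    T=np.linalg.inv(c['pose']); rv=cv2.Rodrigues(T[:3,:3])[0]
    return cv2.projectPoints(np.atleast_2d(P).astype(float),rv,T[:3,3],K(c),np.array([c['k1'],0,0,0.]))[0][:,0]
def save(c,n): cv2.imwrite('pics/'+n,c['img'][...,::-1])
```

Run:
```python
from h import *
np.set_printoptions(precision=4,suppress=True)
s=r.read_state(); print(s['ee_pos'],R.from_quat(s['eef_rot']).as_matrix(),s['width'])
ims=[]
for n in ['scene','side']:
    c=r.camera(n); ims.append(c['img']); print(n,c['pose'][:3,3],c['pose'][:3,2])
    for l in ['lighter','stand','screwdriver','candle']:
        for d in r.regions_of(n,l)[:2]:
            ys,xs=np.nonzero(d['pixels']); print(l,round(d['p'],2),np.array(d['position'])*[512,384],xs.min(),xs.max(),ys.min(),ys.max())
            if l=='candle': print(onz(c,np.array(d['position'])*[512,384],.012))
save({'img':np.vstack(ims)[:, :]},'a.png')
save({'img':cv2.resize(np.vstack(ims),(400,600))},'a2.png')
cv2.imwrite('pics/s1.png',ims[0][...,::-1]);cv2.imwrite('pics/s2.png',ims[1][...,::-1])
```

```text
[ 0.6246 -0.      0.2009] [[-0.      1.     -0.0014]
 [ 1.      0.     -0.0001]
 [-0.0001 -0.0014 -1.    ]] 0.08692018052170923
scene [ 0.2782 -0.767   0.6875] [ 0.2526  0.7766 -0.5771]
stand 0.79 [275.6096 283.8144] 253 294 223 321
screwdriver 0.58 [285.7984 217.1904] 277 289 210 227
screwdriver 0.56 [237.5168 208.512 ] 230 244 204 215
candle 0.48 [238.8992 208.2048] 231 243 204 214
[0.5379 0.1432 0.012 ]
side [0.3562 0.459  0.7951] [ 0.1947 -0.5393 -0.8193]
lighter 0.62 [282.2144 120.192 ] 280 290 103 160
stand 0.77 [274.5856 162.3168] 243 301 126 195
screwdriver 0.63 [261.7856 143.0016] 258 268 129 156
candle 0.71 [239.104  267.1104] 229 244 254 270
[0.5201 0.1542 0.012 ]
```

View pics/s1.png

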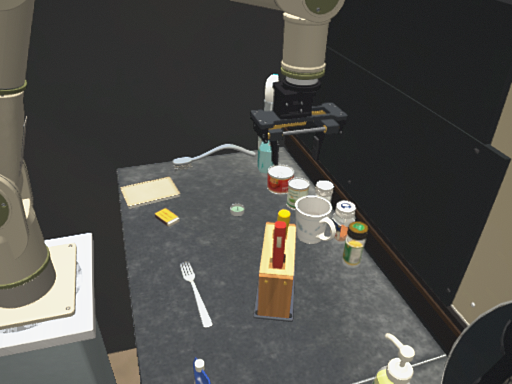

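View pics/s2.png

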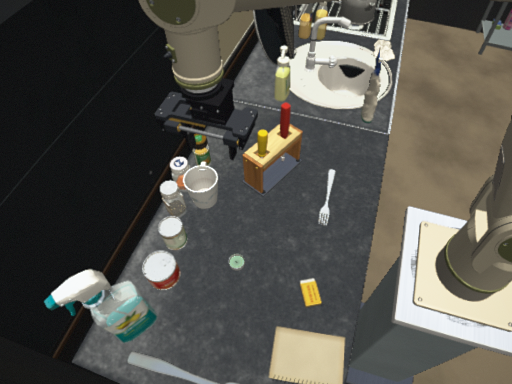

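Run:
```python
from h import *
a=cv2.imread('pics/s1.png');b=cv2.imread('pics/s2.png')
f=lambda i,x,y,w,h,k:cv2.resize(i[y:y+h,x:x+w],None,fx=k,fy=k,interpolation=cv2.INTER_CUBIC)
L=f(a,240,200,75,125,4); Rr=f(b,235,95,75,100,4)
C=np.vstack([f(a,220,195,37,31,5)[:155,:185],f(b,218,246,37,31,5)[:155,:185]])
H=500;pad=lambda i:cv2.copyMakeBorder(i,0,H-i.shape[0],0,0,0)
cv2.imwrite('pics/c.png',np.hstack([pad(L),pad(Rr),pad(C)]))
```

```text
(no output)
```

View pics/c.png

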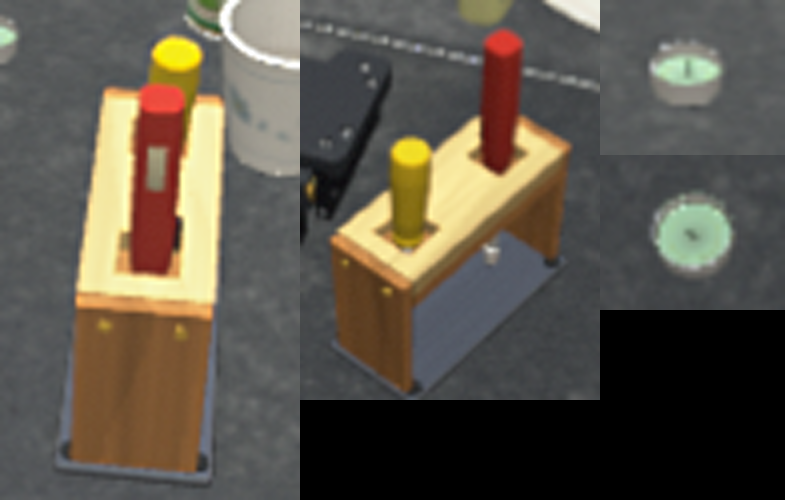

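Run:
```python
from h import *
np.set_printoptions(precision=4,suppress=True)
a,b=r.camera('scene'),r.camera('side')
g=lambda o,k,p:np.array(o)+(np.array(p)+.5)/k-.5
A=lambda p:g((240,200),4,p); B=lambda p:g((235,95),4,(p[0]-300,p[1]))
t1,t2=A((162,97)),B((503,42))
print('top',tri(ray(a,t1),ray(b,t2)),onz(a,t1,.213),onz(b,t2,.213))
for p in [(77,290),(215,303),(107,90),(222,98)]: print('S1',onz(a,A(p),.12))
for p in [(333,238),(410,287),(570,147),(490,112)]: print('S2',onz(b,B(p),.12))
c1,c2=g((220,195),5,(88,72)),g((218,246),5,(92,82))
print('candle',onz(a,c1,.013),onz(b,c2,.013),tri(ray(a,c1),ray(b,c2)))
```

```text
top (array([ 0.517 , -0.1985,  0.2159]), np.float64(0.0008862013614657131)) [ 0.5189 -0.1948  0.213 ] [ 0.5173 -0.2016  0.213 ]
S1 [ 0.4758 -0.2115  0.12  ]
S1 [ 0.5351 -0.2379  0.12  ]
S1 [ 0.5395 -0.0686  0.12  ]
S1 [ 0.5971 -0.0925  0.12  ]
S2 [ 0.5949 -0.0952  0.12  ]
S2 [ 0.5357 -0.0717  0.12  ]
S2 [ 0.4717 -0.2195  0.12  ]
S2 [ 0.5319 -0.2354  0.12  ]
candle [0.5322 0.1396 0.013 ] [0.5315 0.1445 0.013 ] (array([0.5327, 0.1433, 0.0101]), np.float64(0.0010262592258087476))
```

Careful with the scale: turns go in shares of 90 degrees. That gives: 0.414 rad / 1.5708 = 0.2636.

>>> jog_arm(deltas={"plan":[[0,0,-0.05,0,0.087],[-0.04,-0.022,-0.06,0.0637,0.087],[-0.08,-0.044,-0.06,0.1273,0.087],[-0.12,-0.066,-0.06,0.191,0.087],[-0.16,-0.088,-0.06,0.2636,0.087],[-0.1965,-0.107,-0.06,0.2636,0.087],[-0.1965,-0.107,-0.06,0.2636,0.087],[-0.1965,-0.107,-0.06,0.2636,0.087],[-0.1965,-0.107,-0.06,0.2636,0.087]]}, force=12)

```text
time: 1.5
ee_pos: [0.5186, -0.1952, 0.2617]
eef_rot: [0.837, 0.547, 0.0, -0.0]
ft_force: [-0.0, 0.8, 0.2]
width: 0.0872
grip_force: 0.0
```

Run:
```python
from h import *
c=r.camera('wrist'); save(c,'w1.png'); print(c['pose'])
for d in r.regions_of('wrist','lighter')[:2]: print(d['p'],np.array(d['position'])*[512,384])
print(r.read_state()['ee_pos'],proj(c,[[.5175,-.1965,.213]]))
```

```text
[[ 9.15996416e-01 -3.89475500e-01 -9.62257823e-02  5.44067620e-01]
 [-4.01186044e-01 -8.88916450e-01 -2.21082118e-01 -1.34834513e-01]
 [ 5.69387796e-04  2.41114869e-01 -9.70496417e-01  4.45269027e-01]
 [ 0.00000000e+00  0.00000000e+00  0.00000000e+00  1.00000000e+00]]
0.57 [258.0992 192.    ]
[ 0.51866495 -0.195054    0.26160831] [[255.44493979 197.52776684]]
```

View pics/w1.png

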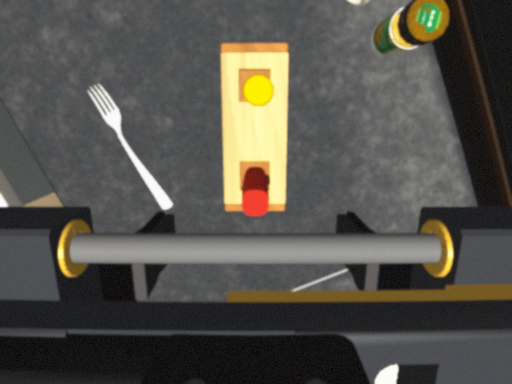

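>>> jog_arm(deltas={"plan":[[-0.004,0,0.03,0,0.087],[-0.004,0,0.07,0,0.087],[-0.004,0,0.107,0,0.087],[-0.004,0,0.107,0,0.087],[-0.004,0,0.107,0,0.01],[-0.004,0,0.107,0,0.01],[-0.004,0,0.107,0,0.01],[-0.004,0,0.107,0,0.01],[-0.004,0,0.107,0,0.01],[-0.004,0,0.107,0,0.01],[-0.004,0,0.107,0,0.01],[-0.004,0,0.107,0,0.01]]}, force=12)

```text
time: 2.8
ee_pos: [0.5164, -0.2001, 0.1548]
eef_rot: [0.837, 0.547, 0.0, -0.0]
ft_force: [0.2, 0.6, 0.5]
width: 0.0309
grip_force: 0.0
```

>>> jog_arm(deltas={"plan":[[0,0,0,0,0.01],[0,0,0,0,0.01],[0,0,0,0,0.01],[0,0,0,0,0.01],[0,0,0,0,0.01]]}, force=12)

```text
time: 3.3
ee_pos: [0.5164, -0.2001, 0.1547]
eef_rot: [0.837, 0.547, 0.0, -0.0]
ft_force: [0.1, 0.0, -0.3]
width: 0.0198
grip_force: 12.0
```

>>> jog_arm(deltas={"plan":[[0,0,-0.015,0,0.01],[0,0,-0.03,0,0.01],[0,0,-0.05,0,0.01],[0,0,-0.07,0,0.01],[0,0,-0.09,0,0.01],[0,0,-0.11,0,0.01],[0,0,-0.13,0,0.01],[0,0,-0.14,0,0.01],[0,0,-0.14,0,0.01],[0,0,-0.14,0,0.01]]}, force=12)

```text
time: 4.3
ee_pos: [0.5162, -0.2001, 0.2938]
eef_rot: [0.837, 0.547, -0.0, -0.0]
ft_force: [-0.3, -0.5, -0.1]
width: 0.0199
grip_force: 12.0
```

Run:
```python
from h import *
a,b=r.camera('scene'),r.camera('side')
P=r.read_state()['ee_pos']; ims=[]
for c in (a,b):
    x,y=proj(c,[P-[0,0,.04]])[0].astype(int)-[45,65]; x,y=max(x,0),max(y,0); print(x,y)
    ims.append(cv2.resize(c['img'][y:y+140,x:x+95],(380,560),interpolation=cv2.INTER_CUBIC))
save({'img':np.hstack(ims)},'d.png')
```

```text
235 142
241 27
```

View pics/d.png

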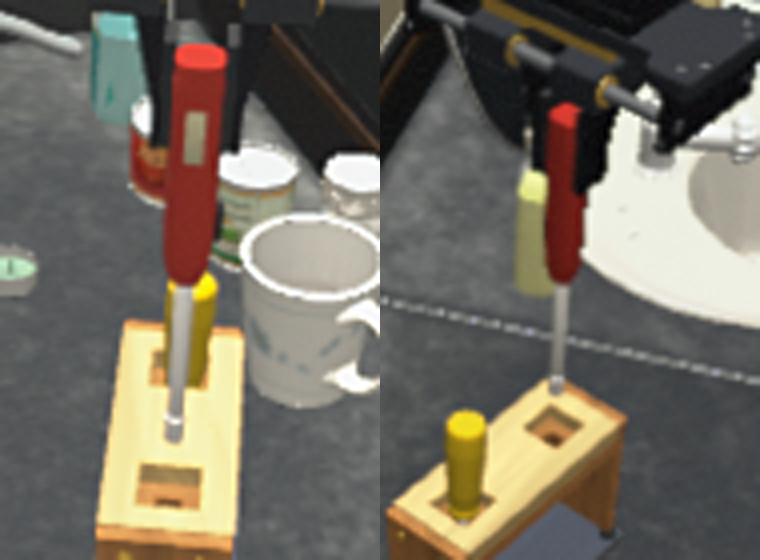

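>>> jog_arm(deltas={"plan":[[-0.03,0,0,0,0.01],[-0.055,0,0,0,0.01],[-0.055,0,0.01,0,0.01],[-0.055,0,0.04,0,0.01],[-0.055,0,0.08,0,0.01],[-0.055,0,0.105,0,0.01],[-0.055,0,0.113,0,0.01],[-0.055,0,0.113,0,0.01]]}, force=12)

```text
time: 5.2
ee_pos: [0.4937, -0.2498, 0.1806]
eef_rot: [0.837, 0.547, -0.001, -0.001]
ft_force: [-0.1, -0.3, -0.1]
width: 0.0203
grip_force: 12.0
```

>>> jog_arm(deltas={"plan":[[0.015,0,0,0,0.01],[0.022,0,0,0,0.01],[0.03,0,0.002,0,0.01],[0.037,0,0.005,0,0.01],[0.045,0,0.008,0,0.01],[0.052,0,0.012,0,0.01],[0.059,0,0.015,0,0.01],[0.065,0,0.018,0,0.01],[0.071,0,0.02,0,0.01],[0.076,0,0.02,0,0.01],[0.076,0,0.02,0,0.01]]}, force=4)

```text
time: 6.3
ee_pos: [0.5252, -0.18, 0.1618]
eef_rot: [0.837, 0.547, 0.0, -0.0]
ft_force: [-0.9, -1.0, 0.1]
width: 0.0201
grip_force: 4.0
```

Run:
```python
from h import *
a,b=r.camera('scene'),r.camera('side')
P=r.read_state()['ee_pos']; ims=[]
for c in (a,b):
    x,y=proj(c,[P-[0,0,.04]])[0].astype(int)-[45,65]; x,y=max(x,0),max(y,0); print(x,y)
    ims.append(cv2.resize(c['img'][y:y+140,x:x+95],(380,560),interpolation=cv2.INTER_CUBIC))
save({'img':np.hstack(ims)},'e.png')
```

```text
232 191
233 71
```

View pics/e.png

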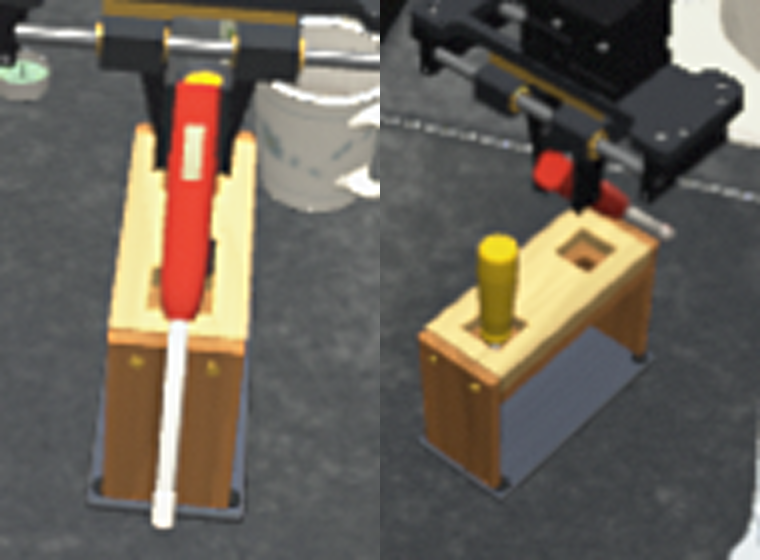

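>>> jog_arm(deltas={"plan":[[0,0,0,0,0.01],[0,0,0,0,0.01],[0,0,0,0,0.01],[0,0,-0.02,0,0.01],[0,0,-0.05,0,0.01],[0,0,-0.09,0,0.01],[0,0,-0.13,0,0.01],[0,0,-0.15,0,0.01],[0,-0.02,-0.16,0,0.01],[0,-0.05,-0.16,0,0.01]]}, force=50)

```text
time: 7.4
ee_pos: [0.4796, -0.1611, 0.323]
eef_rot: [0.837, 0.546, 0.001, 0.001]
ft_force: [-0.1, -0.1, -0.0]
width: 0.0196
grip_force: 50.0
```

>>> jog_arm(deltas={"plan":[[0.03,-0.02,0,0,0.01],[0.07,-0.05,0,0,0.01],[0.11,-0.074,0,0,0.01],[0.15,-0.074,0,0,0.01],[0.19,-0.074,0,0,0.01],[0.23,-0.074,0,0,0.01],[0.27,-0.074,0,0,0.01],[0.31,-0.074,0,0,0.01],[0.35,-0.074,0.03,0,0.01],[0.39,-0.074,0.06,0,0.01],[0.41,-0.074,0.09,0,0.01],[0.41,-0.074,0.09,0,0.01]]}, force=50)

```text
time: 8.6
ee_pos: [0.5741, 0.2467, 0.2261]
eef_rot: [0.836, 0.548, -0.004, -0.001]
ft_force: [-1.1, -0.7, -0.6]
width: 0.0195
grip_force: 50.0
```

Run:
```python
from h import *
a,b=r.camera('scene'),r.camera('side')
P=r.read_state()['ee_pos']; ims=[]
for c in (a,b):
    x,y=proj(c,[P-[0.03,0.06,.06]])[0].astype(int)-[50,70]; x,y=max(x,0),max(y,0); print(x,y)
    ims.append(cv2.resize(c['img'][y:y+140,x:x+100],(400,560),interpolation=cv2.INTER_CUBIC))
save({'img':np.hstack(ims)},'f.png')
```

```text
187 78
166 173
```

View pics/f.png

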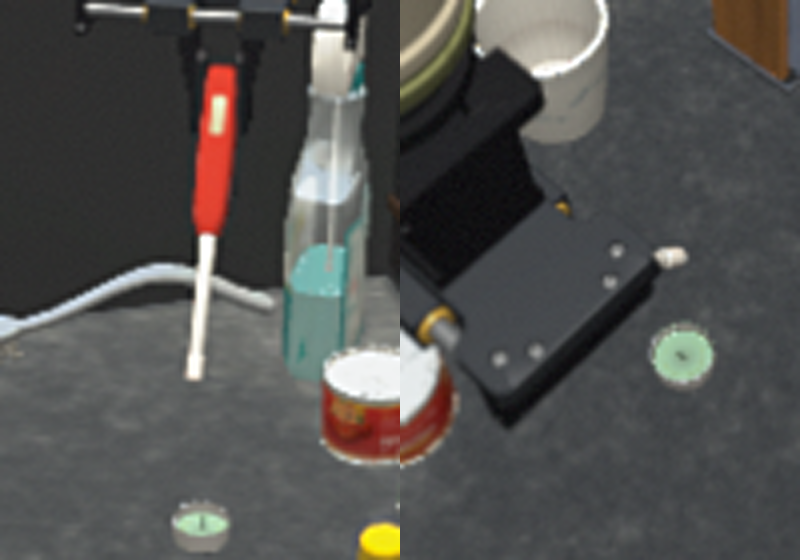

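Run:
```python
from h import *
np.set_printoptions(precision=4,suppress=True)
a,b=r.camera('scene'),r.camera('side')
s=r.read_state(); P=s['ee_pos']+R.from_quat(s['eef_rot']).apply([0,0,-.019])
A=lambda p:np.array([187,78])+(np.array(p)+.5)/4-.5
B=lambda p:np.array([166,173])+(np.array([p[0]-400,p[1]])+.5)/4-.5
t,e=tri(ray(a,A((194,377))),ray(b,B((684,258)))); v=t-P
print('tip',t,e,'P',P,'len',np.linalg.norm(v),'slant from vertical',np.degrees(np.arccos(-v[2]/np.linalg.norm(v))))
c1,c2=A((202,522)),B((683,355))
print('candle',onz(a,c1,.013),onz(b,c2,.013),tri(ray(a,c1),ray(b,c2)))
print('bottle base',onz(a,A((310,370)),0),'top of neck region',onz(a,A((335,0)),.25))
print('bottle side px',[onz(b,(u,v),0) for u,v in [(155,315),(120,340),(95,315)]], 'trigger tri?',tri(ray(a,(268,80)),ray(b,(52,300))))
tg=np.array([.5322,.1425,.035]); d=tg-t
print('delta tool',R.from_quat(s['eef_rot']).inv().apply(d))
```

```text
tip [0.5252 0.1375 0.1305] 0.002302416172374712 P [0.577  0.2433 0.2526] len 0.1697379677750649 slant from vertical 43.98944124680833
candle [0.5331 0.1435 0.013 ] [0.5312 0.1427 0.013 ] (array([0.532 , 0.1428, 0.0134]), np.float64(0.0016872359089208182))
bottle base [0.6751 0.3358 0.    ] top of neck region [0.7305 0.4657 0.25  ]
bottle side px [array([0.6631, 0.3192, 0.    ]), array([0.7114, 0.3947, 0.    ]), array([0.795 , 0.3657, 0.    ])] trigger tri? (array([0.7098, 0.4028, 0.2719]), np.float64(0.022630046784982736))
delta tool [0.0073 0.0042 0.0955]
```

>>> jog_arm(deltas={"plan":[[0.007,0.004,0,0,0.01],[0.007,0.004,0.02,0,0.01],[0.007,0.004,0.045,0,0.01],[0.007,0.004,0.065,0,0.01],[0.007,0.004,0.08,0,0.01],[0.007,0.004,0.09,0,0.01],[0.007,0.004,0.095,0,0.01],[0.007,0.004,0.095,0,0.01],[0.007,0.004,0.095,0,0.01],[0.007,0.004,0.095,0,0.01]]}, force=50)

```text
time: 9.8
ee_pos: [0.5832, 0.2494, 0.1377]
eef_rot: [0.837, 0.547, 0.001, 0.0]
ft_force: [0.4, -0.2, -0.3]
width: 0.0199
grip_force: 50.0
```

Run:
```python
from h import *
a,b=r.camera('scene'),r.camera('side'); ims=[]
for c in (a,b):
    x,y=proj(c,[[.545,.17,.05]])[0].astype(int)-[25,35]; print(x,y)
    ims.append(cv2.resize(c['img'][y:y+70,x:x+50],(400,560),interpolation=cv2.INTER_CUBIC))
save({'img':np.hstack(ims)},'g.png')
```

```text
213 155
200 228
```

View pics/g.png

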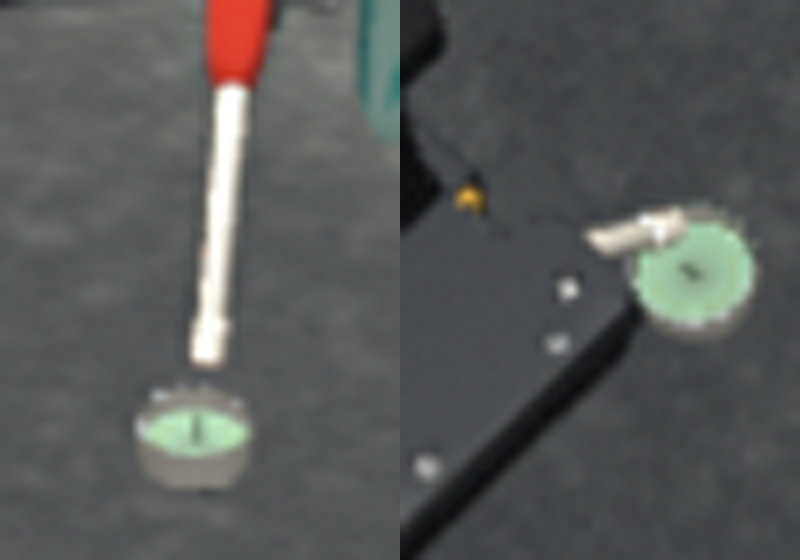

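Run:
```python
from h import *
np.set_printoptions(precision=4,suppress=True)
a,b=r.camera('scene'),r.camera('side')
s=r.read_state(); P=s['ee_pos']+R.from_quat(s['eef_rot']).apply([0,0,-.019])
A=lambda p:np.array([213,155])+(np.array(p)+.5)/8-.5
B=lambda p:np.array([200,228])+(np.array([p[0]-400,p[1]])+.5)/8-.5
t,e=tri(ray(a,A((206,362))),ray(b,B((685,222)))); v=t-P
print('tip',t,e,'P',P,'len',np.linalg.norm(v),np.degrees(np.arccos(-v[2]/np.linalg.norm(v))))
c,e2=tri(ray(a,A((196,431))),ray(b,B((693,270)))); print('candle',c,e2)
print('delta',R.from_quat(s['eef_rot']).inv().apply(np.r_[c[:2],.035]-t), s['ee_pos'])
```

```text
tip [0.5342 0.1405 0.0414] 0.002614995930850573 P [0.5829 0.2492 0.1561] len 0.16540180249810257 46.08337781056941
candle [0.5322 0.1425 0.0127] 0.0007992030559336827
delta [ 0.0011 -0.0027  0.0064] [0.5829 0.2492 0.1371]
```

>>> jog_arm(deltas={"plan":[[0.001,-0.002,0.003,0,0.01],[0.001,-0.002,0.006,0,0.01],[0.001,-0.002,0.006,0,0.01],[0.001,-0.002,0.006,0,0.01],[0.001,-0.002,0.006,0,0.01],[0.001,-0.002,0.006,0,0.01],[0.001,-0.002,0.006,0,0.01],[0.001,-0.002,0.006,0,0.01]]}, force=50)

```text
time: 10.8
ee_pos: [0.5814, 0.2508, 0.1308]
eef_rot: [0.837, 0.547, 0.0, 0.0]
ft_force: [-0.5, 1.1, -0.5]
width: 0.0196
grip_force: 50.0
```

Run:
```python
from h import *
a,b=r.camera('scene'),r.camera('side'); ims=[]
for c,o in ((a,(213,155)),(b,(200,228))):
    x,y=o; ims.append(cv2.resize(c['img'][y:y+70,x:x+50],(400,560),interpolation=cv2.INTER_CUBIC))
save({'img':np.hstack(ims)},'i.png'); print(r.read_state()['ee_pos'])
```

```text
[0.58133428 0.25085549 0.13080287]
```

View pics/i.png

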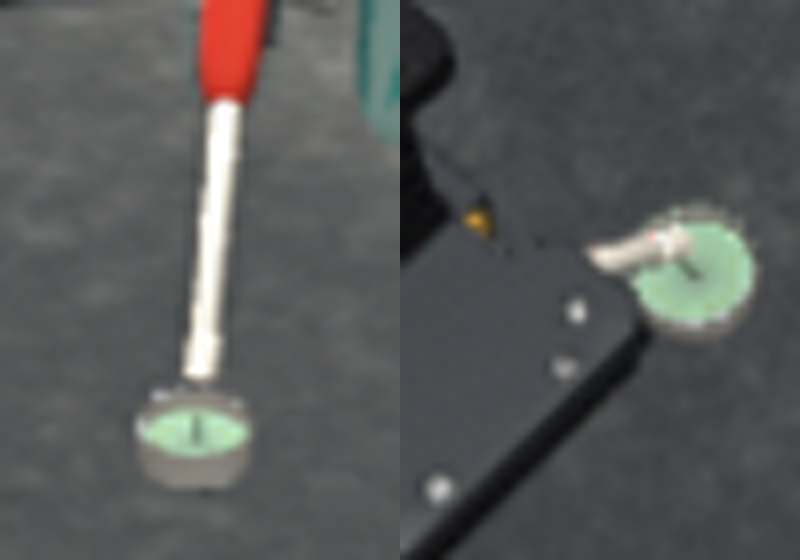

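```bash
python3 -c "
from h import *
print(r.close_job())"
```

```text
the job is handed in; nothing more can be done
None
```

The job is handed in at about 11 s: the gripper is holding the lighter still at roughly 45° with nothing else supporting it, its nozzle tip about 2 cm above the middle of the candle by my camera measurements, and the candle had not moved in the last pictures. I tilted it by levering the nozzle against the end edge of the fixed stand after drawing it clear.

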